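Dock the top-up can on the rinse tank's sprung filler valve and hold it open

TASK

Lift the white top-up can by its handle off the steel stand and, keeping it upright, lower its spigot into the filler port on the lid of the rinse tank. Press it down steadily, without slamming, against the sprung valve until the can's collar sits hard on the port's rim, and finish still holding the handle and pressing the collar firmly on the rim: the spring lifts the can again if you ease off or let go. Do not disturb the other things on the bench.

Things in the scene. Friction and masses are not known exactly. Their poses are not given: they have to be found in the camera images.
- can: White plastic top-up can, loose, 0.25 to 0.5 kg. Body 160 (x) x 90 (y) x 100 mm high, rounded; origin at the centre of its flat underside, z up, x along its length. Handle bar on top along x (see can_handle). Small grey vent cap, 23 mm wide, 14 mm high, on top at x = +66 mm. Steel spigot underneath (see can_tip). The centre of mass lies on the axis.
- can_handle (a point): Centre of the can's handle bar, on the can's axis, 138 mm above its origin; axes as the can's. The bar runs along x: 108 mm long, 18 mm wide (y), 16 mm high, on two legs at x = -44 and +44 mm, so 70 mm of it is free; the can's top lies 30 mm below the bar's underside.
- can_tip (a point): Centre of the spigot's flat nose, on the can's axis, 38 mm below its origin; axes as the can's. From the can's underside down: a flat steel collar 60 mm across, 4 mm thick (face at z = -4 mm in the can's frame), a spigot 28 mm across, and from z = -26 mm a taper to the 17 mm nose at z = -38 mm.
- stand: Fixed steel stand on the bench, origin at the centre of its foot, z up: two folded rails along its x, 167 mm long, 101 mm over the outside, deck at 50 mm. The can stands lengthwise on the deck, its spigot hanging in the 65 mm gap between the rails. Side lips and end tabs rise 7 mm above the deck, about 3 mm clear of the can: lift straight up.
- tank: Fixed rinse tank on the bench: a low grey box with a steel lid, 194 x 154 mm, lid top 50 mm above the bench; origin at the centre of its foot, z up. The filler port stands upright in the middle of the lid. The can may sit on the port at any yaw.
- port: Filler port fixed on the tank's lid: a steel funnel tube 46 mm high, 53 mm across at its rim, the rim 100 mm above the bench; mouth 46 mm inside, narrowing to a 33 mm bore 18 mm below the rim. The rim is the hard stop for the can's collar. Origin on the axis at its foot, 46 mm below the rim.
- port_mouth (a point): Centre of the port's rim, on the bore's axis, z up. With the can seated, its spigot nose is 34 mm below this point, its origin 4 mm above and the centre of its handle bar 142 mm above.
- valve (a joint): Sprung brass plunger in the bore, metres pressed down: 0 at rest (19 mm head, 22 mm below the rim), 0.012 with the can's collar on the rim. Spring 6 N at 0, rising evenly to 13 N at 0.012: it carries the can's weight without opening; 8 to 11 N on top of the weight reach the stop, a few newtons more seat the collar firmly.
- timer: White bench timer, 60 x 68 x 18 mm, near the front edge; leave it alone.
- coplin_jar: Glass staining jar, 60 mm across, 108 mm high, behind the work; leave it alone.
- wash_bottle: Wash bottle with a red bent spout, 200 mm high, behind the work to the right; leave it alone.
- slide_pack: Open pack of glass slides, 60 x 82 x 28 mm, near the front edge; leave it alone.

How it is judged:
By the outcome, as a careful person would: the job done as asked, in the order asked, and still so for the second after the job is handed in, while the arm keeps its last pose, push and grip.
It also fails if it takes over 48 s, if anything falls off the work surface, if the arm or the gripper's body presses on something with over 40 N, if the wrist force passes 120 N, or if a joint passes its speed limit or range.

ROBOT

A 6-joint arm with a two-finger parallel gripper is mounted at the origin on a cart in front of the work surface, level with it; the furniture and walls round the work are solid. World frame = base frame: x ahead of the robot, y to its left, z up, the work surface at z = 0. Lengths are in m, angles in rad, forces in N, time in s.
With the tool pointing down it reaches from about 0.275 to 0.85 m from the base axis. Payload 5.2 kg.
Tool frame: the origin (TCP) lies midway between the tips of the shut fingers; the grasp point (between the pads) lies 19 mm behind it; z points along the fingers, y is the line along which they close (so a half turn about z gives the same grasp; the last joint's range is limited). The gripper opens to 85 mm and grips with 20 to 120 N. Pads are 22 mm wide; open, the fingers measure 114 mm over their backs; the gripper's body (76 mm by 85 mm) begins 54 mm behind the grasp point. The pads swing forward as they close: fully open they stand 13 mm farther back than shut.
Start: joints at [1.039, 0.259, 1.535, -0, 1.348, -0.203], TCP at [0.178, 0.521, 0.231] pointing down, gripper open.
Joint ranges: [-3.14, 3.14], [-0.91, 2.08], [0.19, 2.58], [-1.22, 4.36], [0.22, 2.71], [-3.12, 3.12]. Speed limits (rad/s): [2.57, 2.57, 3.14, 3.14, 3.14, 3.14].

INTERFACE

Orientations are given as [roll, pitch, yaw] about the fixed x, y, z axes, in that order (R = Rz(yaw) Ry(pitch) Rx(roll)).
In Python, from workcell import ctrl, viewer gives the robot as it stands (ctrl), with the cameras (viewer).
- The arm moves only by the tool pendant, called after "Emit:" by a JSON object that holds its "api" and its "payload". Schema: {"type":"object","properties":{"rows":{"type":"array","items":{"type":"array","items":{"type":"number"},"minItems":7,"maxItems":7},"minItems":1,"maxItems":10},"only":{"type":"string"},"quiet":{"type":"boolean"},"lines":{"type":"string"}},"required":["rows"],"additionalProperties":false}. rows is a list of rows, 1 to 10 of them, each of 7 numbers: a rotation vector rx, ry, rz in rad, then dx, dy, dz in m, then the finger opening in m; each row shifts and turns the commanded pose from where the row before left it, along the tool's axes as they then stand; what a row does not reach is not made up. A row lasts 1/12 s, in which the tool goes at most 0.0417 m and 0.125 rad, less where a joint would pass 70% of its speed; a pose out of reach is approached as far as the arm can. The fingers move at their own pace and stop on an object; the grip force is fixed at half the most. Time passes only in rows, so rows that do not move let the fingers close. The tool returns the time, the measured TCP pose, the force, the opening and the grip force at its end. only (a regular expression) keeps the lines of the reply that match it, lines (a string "A,B") keeps lines A to B, and quiet returns only ok. Input that does not fit is refused with a message, and nothing moves.
- ctrl.sense(): the state, without advancing time (a new reading comes with each control period).
- viewer.camera(name): name is "scene" or "top" or "wrist"; returns a dict with "img" (420x560x3 uint8, red, green, blue), "mtx" (3x3 intrinsics, pixels), "k1" (the pictures are not rectified: a ray, as slopes to the right and down, at radius r is drawn at 1 + k1 r^2 times it, then the intrinsics apply), "eye" and "attitude" of the camera in the world. Camera axes: x right, y up, looking along -z (the intrinsics and any distortion apply to the point x, -y, -z); pixel columns grow to the right and rows downward; lengths in m; the calibration is good to about 2 mm. A picture is of the moment at which its call begins. There is no depth.
- ctrl.sign_off(): hands the job in; it is judged then, once.
The state is a dict: "clock": time; "qpos": joint angles; "joint_velocities": joint speeds; "effort": joint torques, N m; "ee_pos": TCP position; "tcp_rot": TCP orientation; "contact_force": force on the tool from outside, world axes, zero at the start; "moment": the same for the moment, N m; "opening": finger opening in m; "grip_force": force on a finger pad.
Only numpy, scipy, OpenCV 4.12 (cv2) and the standard library are available. Lean on these libraries where they do the work, as an engineer would, in place of code of your own. Each camera call takes 0.05 s, during which the arm holds its last target. There are 200 camera calls.

## Working session

There is one attempt and no reset: what is moved stays moved. The work goes in short steps, Python scripts to look and compute and a tool call to move; the robot and the scene stay as the last step left them, time stands still between calls to the robot, and variables do not carry over. Pictures are saved under pics/ and viewed, at most 10 in all, crops included, and the job is handed in when it is done.

```bash
ls; mkdir -p pics
```

Run:
```python
from workcell import ctrl, viewer
import cv2
for n in ("scene","top"):
    c=viewer.camera(n); cv2.imwrite(f"pics/{n}0.png",c["img"][:,:,::-1]); print(n,c["mtx"],c["k1"],c["eye"],c["attitude"])
print(ctrl.sense())
```

```text
pics
workcell.py
scene [[465.01786628   0.         278.17872336]
 [  0.         465.01786628 217.34468426]
 [  0.           0.           1.        ]] -0.10553891900108454 [ 0.27228193 -0.55036225  0.96908552] [ 0.71374455 -0.00076926 -0.40661172]
top [[492.47515513   0.         275.95836429]
 [  0.         492.47515513 212.08034724]
 [  0.           0.           1.        ]] -0.15395780286919558 [0.32061138 0.11886512 1.34539869] [ 0.19238206  0.00867731 -1.57084037]
{'clock': 0.1, 'qpos': array([ 1.03924155e+00,  2.59284593e-01,  1.53594146e+00,  5.39446371e-05,
        1.34802691e+00, -2.02749245e-01]), 'joint_velocities': array([-0.00028127, -0.0021842 , -0.00187289,  0.00263529,  0.00200557,
       -0.00131599]), 'effort': array([ 1.66465252e-03, -4.46973002e+01, -2.91249168e+01, -2.77383615e-04,
        6.23254746e-03, -7.30485863e-05]), 'ee_pos': array([0.17729597, 0.52015138, 0.23056297]), 'tcp_rot': array([-3.13997695e+00, -3.85838029e-04,  2.81277485e+00]), 'contact_force': array([-0.48513353, -0.20640749, -0.52881894]), 'moment': array([-0.00361571,  0.01375891,  0.02680511]), 'grip_force': 0.0, 'opening': 0.08548260139805712}
```

View pics/scene0.png

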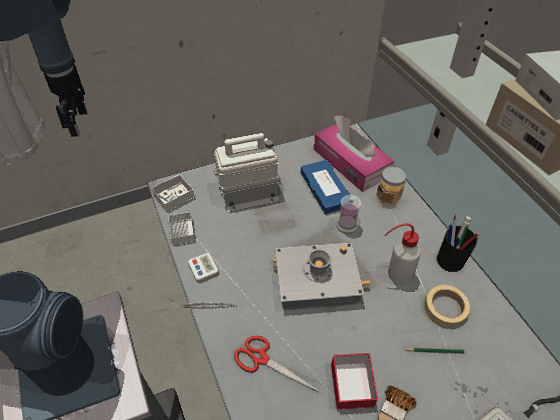

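View pics/top0.png

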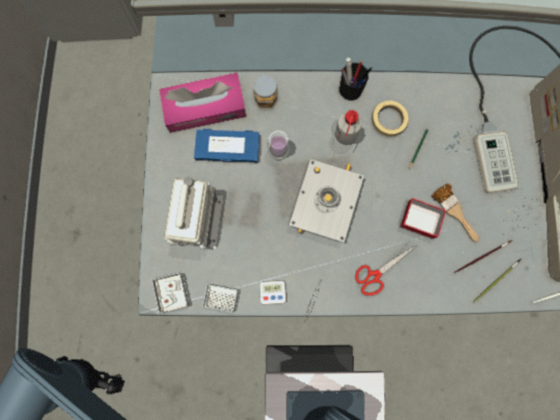

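The scene view shows the can at about (247,160) and the port at (319,260). In the top view the can handle is at about (182,203) and the port at (328,198). I'll zoom in on both.

Create h.py:
```python
import numpy as np, cv2
from scipy.spatial.transform import Rotation as Ro
from workcell import ctrl, viewer
def ray(c,px):
    d=np.array([c["k1"],0,0,0,0.])
    u=cv2.undistortPoints(np.array([[px]],float),c["mtx"],d)[0,0]
    return Ro.from_euler("xyz",c["attitude"]).as_matrix()@np.array([u[0],-u[1],-1])
def onz(c,px,z):
    r=ray(c,px); e=np.array(c["eye"]); return e+r*(z-e[2])/r[2]
def proj(c,P):
    p=Ro.from_euler("xyz",c["attitude"]).as_matrix().T@(np.array(P)-c["eye"])
    x=np.array([p[0],-p[1]])/-p[2]; x=x*(1+c["k1"]*(x@x))
    return c["mtx"][:2,:2]@x+c["mtx"][:2,2]
def tri(c1,p1,c2,p2):
    a,b=ray(c1,p1),ray(c2,p2); a/=np.linalg.norm(a); b/=np.linalg.norm(b)
    A=np.array([a,-b]).T; d=np.array(c2["eye"])-c1["eye"]
    s=np.linalg.lstsq(A,d,rcond=None)[0]
    P,Q=c1["eye"]+a*s[0],c2["eye"]+b*s[1]
    return (P+Q)/2,np.linalg.norm(P-Q)
```

Run:
```python
from h import *
import pickle
C={n:viewer.camera(n) for n in("scene","top")}; pickle.dump(C,open("c.pkl","wb"))
z=lambda n,x,y,w,h,s:cv2.resize(C[n]["img"][y:y+h,x:x+w,::-1],None,fx=s,fy=s,interpolation=cv2.INTER_CUBIC)
a=np.hstack([z("top",160,165,80,60,5),z("top",290,165,80,60,5)])
b=np.hstack([z("scene",205,125,80,60,5),z("scene",280,235,80,60,5)])
cv2.imwrite("pics/z1.png",np.vstack([a,b]))
```

```text
(no output)
```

View pics/z1.png

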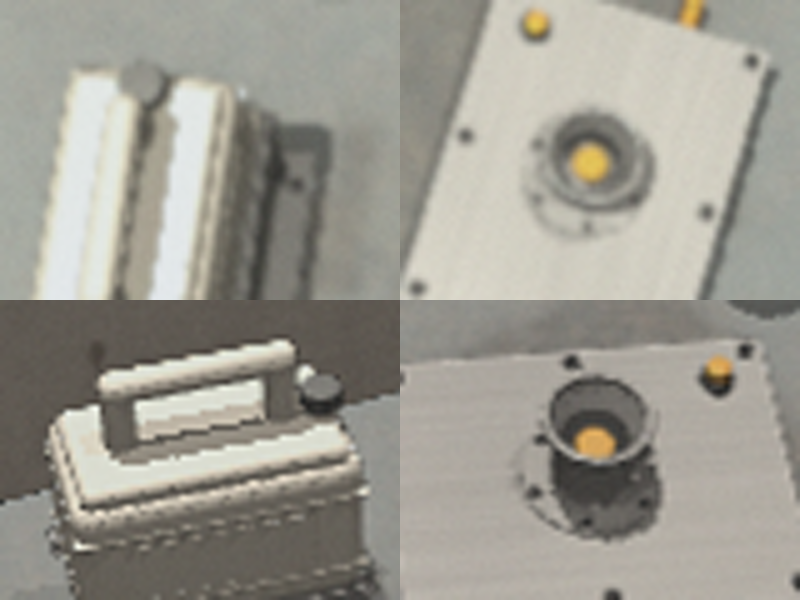

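The port rim ellipse is centred at about (329.4,196.6) in top and (320.2,259) in scene. The scene handle bar runs from (225,141) to (264,135), and the vent cap is at (188.6,182) in top. The top crop cut off the can, so I'll widen it.

Run:
```python
from h import *
import pickle
C=pickle.load(open("c.pkl","rb"))
z=lambda n,x,y,w,h,s:cv2.resize(C[n]["img"][y:y+h,x:x+w,::-1],None,fx=s,fy=s,interpolation=cv2.INTER_CUBIC)
a=np.hstack([z("top",160,170,50,75,8),z("scene",220,125,50,75,8)])
cv2.imwrite("pics/z2.png",a)
T,S=C["top"],C["scene"]
print(tri(T,(329.4,196.6),S,(320.2,259)),onz(T,(329.4,196.6),.1),onz(S,(320.2,259),.1))
```

```text
(array([ 0.60814186, -0.0102857 ,  0.09466817]), np.float64(0.006045291121387036)) [ 0.60389967 -0.00902677  0.1       ] [ 0.60921908 -0.01377243  0.1       ]
```

View pics/z2.png

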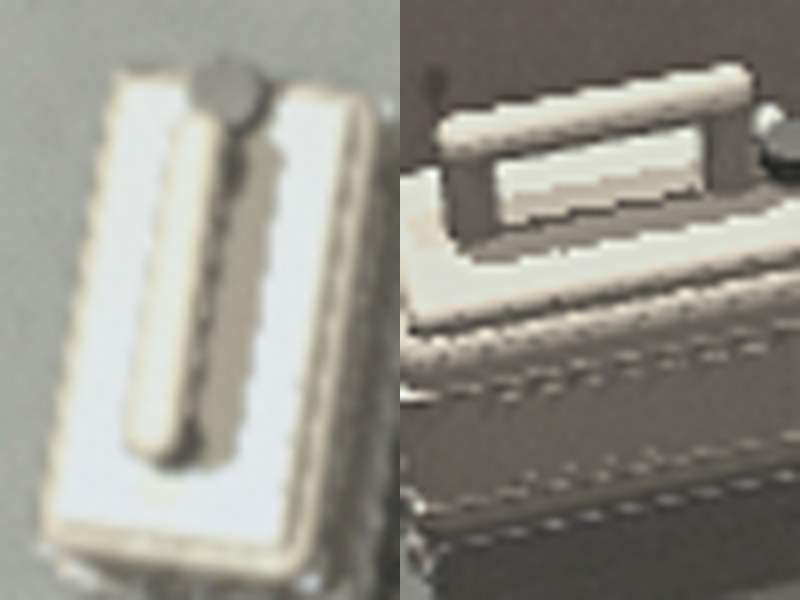

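Top: bar tips are at about (179.1,226.2) and (185.4,183.5). Scene: bar ends are at about (225,141.5) and (263.8,135).

Run:
```python
from h import *
import pickle
C=pickle.load(open("c.pkl","rb")); T,S=C["top"],C["scene"]
a,b=onz(T,(179.1,226.2),.194),onz(T,(185.4,183.5),.194)
print(a,b,(a+b)/2,np.linalg.norm(a-b),np.degrees(np.arctan2(*(b-a)[1::-1])))
a,b=tri(T,(179.1,226.2),S,(225,142)),tri(T,(185.4,183.5),S,(263.8,135.5))
print(a,b,(a[0]+b[0])/2,np.linalg.norm(a[0]-b[0]))
w=viewer.camera("wrist");print(w["eye"],w["attitude"],w["mtx"],w["k1"])
s=ctrl.sense();R=Ro.from_euler("xyz",s["tcp_rot"]).as_matrix();print(R, R.T@(w["eye"]-s["ee_pos"]))
```

Emit:
{"api": "pendant", "payload": {"rows": [[0, 0, -0.11, 0, 0, -0.02, 0.085], [0, 0, -0.11, 0, 0, -0.02, 0.085], [0, 0, 0, -0.033, -0.01, 0, 0.085], [0, 0, 0, -0.033, -0.01, 0, 0.085], [0, 0, 0, -0.033, -0.01, 0, 0.085], [0, 0, 0, -0.033, -0.01, 0, 0.085], [0, 0, 0, -0.033, -0.01, 0, 0.085], [0, 0, 0, -0.033, -0.01, 0, 0.085], [0, 0, 0, -0.033, -0.01, 0, 0.085], [0, 0, 0, -0.033, -0.01, 0, 0.085]]}}

```text
clock: 1.08
ee_pos: [0.4327, 0.4114, 0.2712]
tcp_rot: [-3.142, -0.0, 3.033]
contact_force: [-0.8, 1.4, 0.3]
opening: 0.0851
grip_force: 0.0
```

Emit:
{"api": "pendant", "payload": {"rows": [[0, 0, 0, -0.033, -0.01, 0, 0.085], [0, 0, 0, -0.033, -0.01, 0, 0.085], [0, 0, 0, 0, 0, 0, 0.085], [0, 0, 0, 0, 0, 0, 0.085], [0, 0, 0, 0, 0, 0, 0.085]]}}

```text
clock: 1.5
ee_pos: [0.4943, 0.3853, 0.2708]
tcp_rot: [-3.141, -0.001, 3.032]
contact_force: [-0.7, -0.5, -0.2]
opening: 0.0853
grip_force: 0.0
```

Run:
```python
from h import *
import pickle
s=ctrl.sense();w=viewer.camera("wrist");pickle.dump((s,w),open("w1.pkl","wb"))
print(s["ee_pos"],s["tcp_rot"],w["eye"],w["attitude"])
for P in[(.565,.355,.196),(.606,-.011,.1)]:print(proj(w,P))
cv2.imwrite("pics/w1.png",w["img"][:,:,::-1])
```

```text
[0.49434435 0.38525327 0.27084165] [-3.14136044e+00 -1.37615278e-03  3.03217134e+00] [0.42045283 0.39247076 0.4136321 ] [-2.94042012e-01 -8.18912539e-05  1.45989315e+00]
[252.12657312 303.99740882]
[-15.01014483 307.24944832]
```

View pics/w1.png

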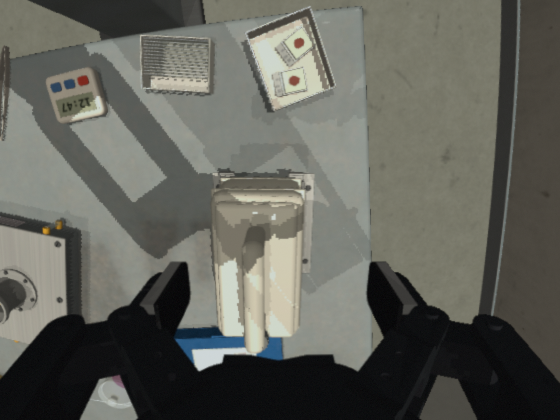

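The wrist view shows the handle bar from about (256,227) to (256,351), between the open fingers. The port is partly visible at the left edge.

Run:
```python
from h import *
import pickle
s,w=pickle.load(open("w1.pkl","rb"))
a,b=onz(w,(256,227),.192),onz(w,(256,351),.194)
print(a,b,(a+b)/2,np.linalg.norm(a-b),np.degrees(np.arctan2(*(b-a)[1::-1])))
# bar edges at rows by colour
g=cv2.cvtColor(w["img"],cv2.COLOR_RGB2GRAY)
for r in(260,290,320):print(r,g[r,205:310:1].tolist())
R=Ro.from_euler("xyz",s["tcp_rot"]).as_matrix()
print(R.T@(np.array([.565,.355,.27])-s["ee_pos"]))
```

```text
[0.50006816 0.36664775 0.192     ] [0.61488434 0.35128281 0.194     ] [0.55747625 0.35896528 0.193     ] 0.11585696198288328 -7.62215642335227
260 [129, 130, 131, 131, 131, 131, 126, 90, 87, 108, 123, 127, 121, 126, 132, 138, 142, 145, 143, 144, 143, 144, 153, 169, 171, 170, 171, 170, 182, 198, 178, 124, 114, 115, 115, 113, 108, 96, 100, 105, 108, 109, 111, 112, 113, 112, 112, 112, 112, 111, 116, 150, 186, 186, 181, 178, 168, 155, 152, 168, 182, 184, 184, 185, 192, 201, 203, 202, 201, 201, 202, 201, 201, 202, 202, 202, 202, 202, 202, 202, 202, 202, 202, 202, 202, 202, 201, 197, 189, 180, 163, 167, 183, 181, 173, 158, 127, 93, 68, 67, 68, 70, 91, 129, 147]
290 [142, 143, 142, 142, 140, 139, 138, 140, 142, 141, 121, 144, 173, 179, 146, 177, 195, 207, 211, 212, 212, 211, 212, 211, 211, 212, 211, 212, 211, 212, 211, 198, 154, 146, 143, 143, 142, 133, 117, 145, 160, 168, 175, 181, 187, 192, 195, 197, 198, 198, 199, 197, 199, 199, 200, 196, 188, 171, 156, 163, 181, 183, 183, 184, 190, 200, 200, 201, 200, 200, 200, 200, 200, 201, 205, 209, 206, 201, 200, 201, 200, 200, 200, 201, 200, 199, 195, 189, 180, 164, 169, 182, 181, 172, 153, 131, 136, 146, 143, 135, 130, 128, 128, 129, 128]
320 [146, 146, 145, 145, 145, 145, 144, 144, 145, 146, 146, 143, 126, 155, 173, 156, 165, 183, 199, 208, 210, 211, 211, 211, 211, 211, 211, 212, 212, 211, 211, 211, 205, 151, 141, 141, 141, 140, 128, 121, 162, 175, 186, 197, 205, 208, 209, 209, 206, 197, 197, 195, 190, 186, 183, 178, 172, 160, 140, 126, 153, 194, 199, 200, 203, 210, 211, 212, 211, 212, 211, 211, 207, 203, 199, 199, 199, 198, 198, 199, 199, 199, 199, 198, 198, 194, 187, 179, 164, 169, 179, 178, 170, 147, 127, 137, 147, 147, 146, 147, 146, 145, 146, 145, 145]
[-0.07353793 -0.02235635  0.00074565]
```

Emit:
{"api": "pendant", "payload": {"rows": [[0, 0, 0, -0.018, -0.0053, 0, 0.085], [0, 0, 0, -0.018, -0.0053, 0, 0.085], [0, 0, 0, -0.018, -0.0053, 0, 0.085], [0, 0, 0, -0.018, -0.0053, 0, 0.085], [0, 0, 0, 0, 0, 0, 0.06], [0, 0, 0, 0, 0, 0, 0.06], [0, 0, 0, 0, 0, 0, 0.06]]}}

```text
clock: 2.13
ee_pos: [0.5626, 0.3575, 0.2715]
tcp_rot: [3.141, -0.001, 3.034]
contact_force: [0.6, 0.5, 0.0]
opening: 0.0597
grip_force: 0.0
```

Run:
```python
from h import *
import pickle
s,w=pickle.load(open("w1.pkl","rb"))
P=[onz(w,p,.19) for p in((252,260),(252.8,290),(254,320))];print(P)
s=ctrl.sense();w=viewer.camera("wrist");pickle.dump((s,w),open("w2.pkl","wb"))
print(s["ee_pos"],s["tcp_rot"])
g=cv2.resize(w["img"][200:420,150:420,::-1],None,fx=2.5,fy=2.5); cv2.imwrite("pics/w2.png",g)
```

```text
[array([0.52830961, 0.35951118, 0.19      ]), array([0.55561916, 0.3563929 , 0.19      ]), array([0.58513129, 0.35333586, 0.19      ])]
[0.56257852 0.35746584 0.27147048] [ 3.14129064e+00 -7.29790958e-04  3.03427050e+00]
```

View pics/w2.png

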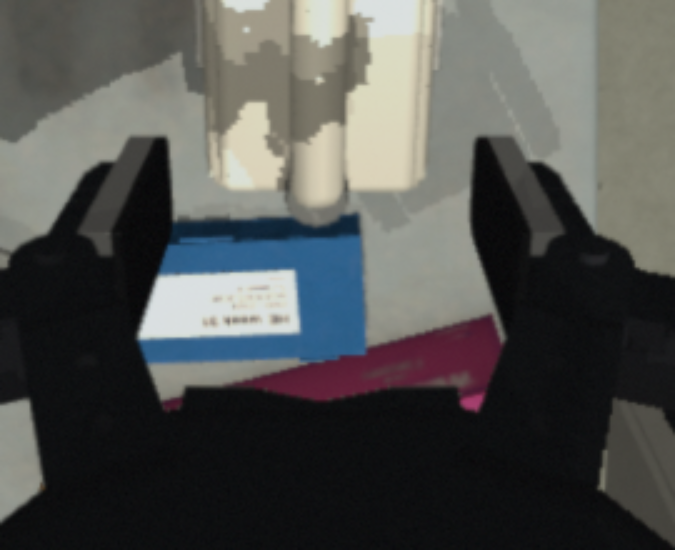

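The bar is centred between the fingers (about px 278, image centre 278) and aligned with the tool. Next I descend and grip.

Emit:
{"api": "pendant", "payload": {"rows": [[0, 0, 0, 0, 0, 0.025, 0.06], [0, 0, 0, 0, 0, 0.025, 0.06], [0, 0, 0, 0, 0, 0.02, 0.06], [0, 0, 0, 0, 0, 0.016, 0.06], [0, 0, 0, 0, 0, 0.01, 0.06], [0, 0, 0, 0, 0, 0.007, 0.06], [0, 0, 0, 0, 0, 0, 0.06], [0, 0, 0, 0, 0, 0, 0.06]]}}

```text
clock: 2.85
ee_pos: [0.564, 0.3569, 0.169]
tcp_rot: [3.141, 0.001, 3.033]
contact_force: [0.3, -0.7, 0.2]
opening: 0.0597
grip_force: 0.0
```

Emit:
{"api": "pendant", "payload": {"rows": [[0, 0, 0, 0, 0, 0, 0.035], [0, 0, 0, 0, 0, 0, 0.025], [0, 0, 0, 0, 0, 0, 0.015], [0, 0, 0, 0, 0, 0, 0], [0, 0, 0, 0, 0, 0, 0], [0, 0, 0, 0, 0, 0, 0], [0, 0, 0, 0, 0, 0, 0], [0, 0, 0, 0, 0, 0, 0], [0, 0, 0, 0, 0, 0, 0]]}}

```text
clock: 3.6
ee_pos: [0.5647, 0.3565, 0.1694]
tcp_rot: [3.141, 0.002, 3.033]
contact_force: [0.1, -0.2, 5.1]
opening: 0.0172
grip_force: 59.9
```

Emit:
{"api": "pendant", "payload": {"rows": [[0, 0, 0, 0, 0, -0.005, 0], [0, 0, 0, 0, 0, -0.01, 0], [0, 0, 0, 0, 0, -0.012, 0], [0, 0, 0, 0, 0, -0.015, 0], [0, 0, 0, 0, 0, -0.018, 0], [0, 0, 0, 0, 0, -0.02, 0], [0, 0, 0, 0, 0, -0.02, 0], [0, 0, 0, 0, 0, -0.02, 0], [0, 0, 0, 0, 0, -0.01, 0], [0, 0, 0, 0, 0, 0, 0]]}}

```text
clock: 4.43
ee_pos: [0.565, 0.357, 0.302]
tcp_rot: [3.139, 0.005, 3.033]
contact_force: [0.1, 0.1, -2.9]
opening: 0.0173
grip_force: 58.8
```

Emit:
{"api": "pendant", "payload": {"rows": [[0, 0, 0, 0, 0, 0, 0], [0, 0, 0, 0, 0, 0, 0], [0, 0, 0, 0, 0, 0, 0]]}}

```text
clock: 4.68
ee_pos: [0.5633, 0.3561, 0.2964]
tcp_rot: [-3.14, -0.003, 3.033]
contact_force: [-0.4, -0.1, -3.5]
opening: 0.0169
grip_force: 58.8
```

Run:
```python
from h import *
import pickle
s=ctrl.sense();print(s["ee_pos"],s["tcp_rot"],s["contact_force"],s["moment"])
C={n:viewer.camera(n) for n in("scene","top","wrist")}; pickle.dump(C,open("c2.pkl","wb"))
z=lambda n,x,y,w,h,f:cv2.resize(C[n]["img"][y:y+h,x:x+w,::-1],None,fx=f,fy=f,interpolation=cv2.INTER_CUBIC)
cv2.imwrite("pics/l1.png",np.hstack([z("scene",190,80,120,150,3.3),z("top",120,140,120,150,3.3)]))
```

```text
[0.56333672 0.35612785 0.29635008] [-3.13993227e+00 -3.01468732e-03  3.03278647e+00] [-0.37726089 -0.0704306  -3.54581345] [ 0.01971193  0.00303112 -0.02764356]
```

View pics/l1.png

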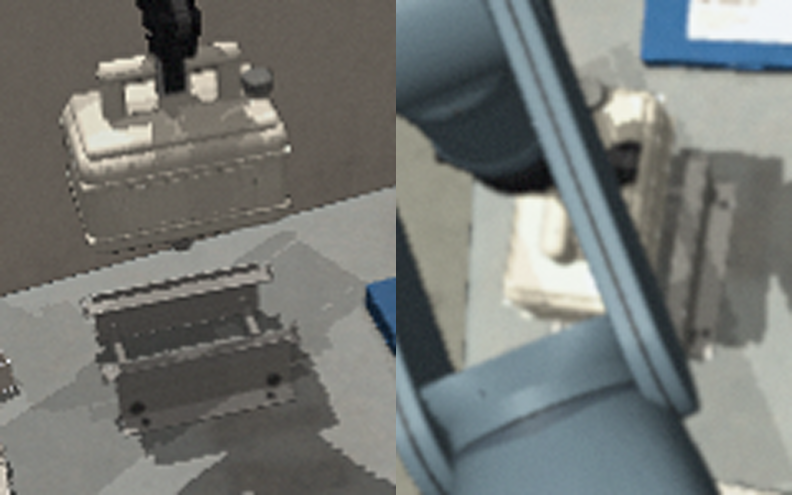

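The can is lifted clear of the stand, upright, and gripped mid-bar. I'll move part of the way towards the port, then measure it with the wrist camera.

Emit:
{"api": "pendant", "payload": {"rows": [[0, 0, 0, -0.003, -0.01, 0, 0], [0, 0, 0, -0.005, -0.02, 0, 0], [0, 0, 0, -0.006, -0.025, 0, 0], [0, 0, 0, -0.006, -0.025, 0, 0], [0, 0, 0, -0.006, -0.025, 0, 0], [0, 0, 0, -0.006, -0.025, 0, 0], [0, 0, 0, -0.005, -0.02, 0, 0], [0, 0, 0, -0.003, -0.01, 0, 0], [0, 0, 0, 0, 0, 0, 0], [0, 0, 0, 0, 0, 0, 0]]}}

```text
clock: 5.67
ee_pos: [0.5865, 0.1927, 0.2983]
tcp_rot: [3.141, -0.0, 3.031]
contact_force: [0.4, 0.4, -3.9]
opening: 0.0167
grip_force: 58.9
```

Emit:
{"api": "pendant", "payload": {"rows": [[0, 0, 0, 0, 0, 0, 0], [0, 0, 0, 0, 0, 0, 0], [0, 0, 0, 0, 0, 0, 0]]}}

```text
clock: 5.92
ee_pos: [0.5862, 0.1942, 0.2982]
tcp_rot: [3.141, -0.0, 3.034]
contact_force: [-0.5, 1.1, -3.1]
opening: 0.0171
grip_force: 58.9
```

Run:
```python
from h import *
import pickle
s=ctrl.sense();print(s["ee_pos"],s["tcp_rot"],s["contact_force"],s["moment"])
w=viewer.camera("wrist");pickle.dump((s,w),open("w3.pkl","wb")); print(proj(w,(.605,-.01,.1)))
cv2.imwrite("pics/w3.png",w["img"][:,:,::-1])
```

```text
[0.58617687 0.19421654 0.29822632] [ 3.14132772e+00 -1.52208787e-04  3.03442082e+00] [-0.52100459  1.08811907 -3.09822884] [ 0.0038308 -0.0158215 -0.0242463]
[110.14103972 217.72905286]
```

View pics/w3.png

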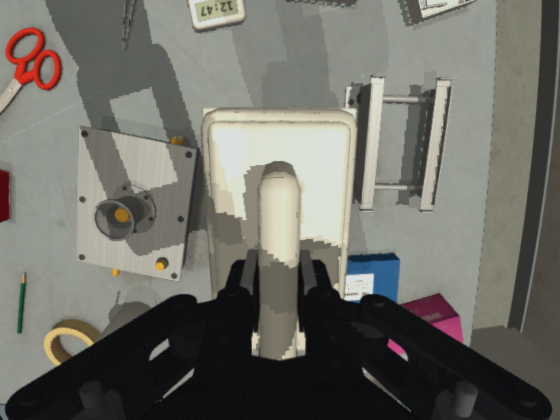

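In the wrist view the port rim is at about (115,219), the valve head at (122,215), and the can's near bar end at (279,173). I'll refine with the brass colour mask across all the views.

Run:
```python
from h import *
import pickle
s,w=pickle.load(open("w3.pkl","rb")); C=pickle.load(open("c.pkl","rb"))
for n,c,p in(("w",w,(118,217)),("top",C["top"],(328,198)),("scene",C["scene"],(319,261))):
    x,y=p; o=18
    im=c["img"][y-o:y+o,x-o:x+o]
    h=cv2.cvtColor(cv2.resize(im,None,fx=4,fy=4,interpolation=cv2.INTER_CUBIC),cv2.COLOR_RGB2HSV)
    m=((h[...,0]>10)&(h[...,0]<32)&(h[...,1]>110)&(h[...,2]>100)).astype(np.uint8)
    k,l,st,ce=cv2.connectedComponentsWithStats(m); i=1+st[1:,4].argmax()
    q=ce[i]/4+[x-o,y-o]-.4; print(n,q,st[i]/4,onz(c,q,.078)[:2])
    g=cv2.cvtColor(cv2.resize(c["img"][y-40:y+40,x-40:x+40],None,fx=4,fy=4,interpolation=cv2.INTER_CUBIC),cv2.COLOR_RGB2GRAY)
    rpx=.0265*c["mtx"][0,0]/abs((c["eye"][2]-.1) if n!="scene" else 1.0)*4
    ci=cv2.HoughCircles(g,cv2.HOUGH_GRADIENT_ALT if 0 else cv2.HOUGH_GRADIENT,1,20,param1=120,param2=15,minRadius=int(rpx*.85),maxRadius=int(rpx*1.12))
    if ci is not None:
        for a in ci[0][:3]:
            u=a[:2]/4+[x-40,y-40]-.4; print("   rim",u,a[2]/4,rpx/4,onz(c,u,.1)[:2])
```

```text
w [121.38639304 214.72919531] [ 14.75   8.75  14.25  14.5  618.25] [ 0.60867223 -0.0078105 ]
   rim [117.225 215.725] 23.125 23.984106017241025 [ 6.03482552e-01 -5.74389539e-04]
top [327.66643357 197.28618881] [ 14.75  14.5    6.75   6.75 143.  ] [ 0.60705098 -0.00665676]
scene [318.50397351 262.86241722] [ 13.75  17.25   8.5    6.   151.  ] [ 0.60911008 -0.00856916]
   rim [319.225 255.475] 10.3375 12.322973456454188 [ 0.61164278 -0.00390227]
```

Run:
```python
from h import *
import pickle
s,w=pickle.load(open("w3.pkl","rb")); R=Ro.from_euler("xyz",s["tcp_rot"]).as_matrix()
print(R.T@(onz(w,(279,174),.317)-s["ee_pos"]))
s=ctrl.sense()
print(R.T@(np.array([.6075,-.0075,s["ee_pos"][2]])-s["ee_pos"]))
```

```text
[ 0.0513386  -0.00054101 -0.01876601]
[-4.27802269e-02 -1.98183056e-01 -5.90176351e-05]
```

Emit:
{"api": "pendant", "payload": {"rows": [[0, 0, 0, -0.0021, -0.01, 0, 0], [0, 0, 0, -0.0042, -0.02, 0, 0], [0, 0, 0, -0.0052, -0.025, 0, 0], [0, 0, 0, -0.0052, -0.025, 0, 0], [0, 0, 0, -0.0052, -0.025, 0, 0], [0, 0, 0, -0.0052, -0.025, 0, 0], [0, 0, 0, -0.0052, -0.025, 0, 0], [0, 0, 0, -0.0046, -0.022, 0, 0], [0, 0, 0, -0.0029, -0.014, 0, 0], [0, 0, 0, -0.0015, -0.007, 0, 0]]}}

```text
clock: 6.8
ee_pos: [0.6061, -0.0107, 0.2982]
tcp_rot: [-3.141, -0.0, 3.031]
contact_force: [-0.0, 0.0, -3.2]
opening: 0.0168
grip_force: 58.9
```

Emit:
{"api": "pendant", "payload": {"rows": [[0, 0, 0, 0, 0, 0, 0], [0, 0, 0, 0, 0, 0, 0], [0, 0, 0, 0, 0, 0, 0], [0, 0, 0, 0, 0, 0, 0]]}}

```text
clock: 7.13
ee_pos: [0.6059, -0.0069, 0.2984]
tcp_rot: [3.141, -0.0, 3.034]
contact_force: [-0.5, 0.4, -3.7]
opening: 0.017
grip_force: 58.9
```

Run:
```python
from h import *
import pickle
s=ctrl.sense();print(s["ee_pos"],s["tcp_rot"],s["contact_force"],s["moment"])
R=Ro.from_euler("xyz",s["tcp_rot"]).as_matrix()
C={n:viewer.camera(n) for n in("scene","wrist")};pickle.dump((s,C),open("w4.pkl","wb"))
print(R.T@(np.array([.6065,-.0075,.2234])-s["ee_pos"]))
c=C["scene"]; nose=s["ee_pos"]+np.array([0,0,.0186-.176]); print(proj(c,nose),proj(c,(.6075,-.0075,.1)))
x,y=250,150
cv2.imwrite("pics/s4.png",cv2.resize(c["img"][y:y+150,x:x+150,::-1],None,fx=4,fy=4,interpolation=cv2.INTER_CUBIC))
```

```text
[ 0.60588008 -0.00692039  0.29840367] [ 3.14115648e+00 -1.23316137e-05  3.03440653e+00] [-0.50352774  0.37318343 -3.67761404] [-0.04728231 -0.02828791  0.01122171]
[-0.0006793  -0.00054268  0.07500343]
[318.77539499 246.45403111] [318.3145038  257.20960452]
```

View pics/s4.png

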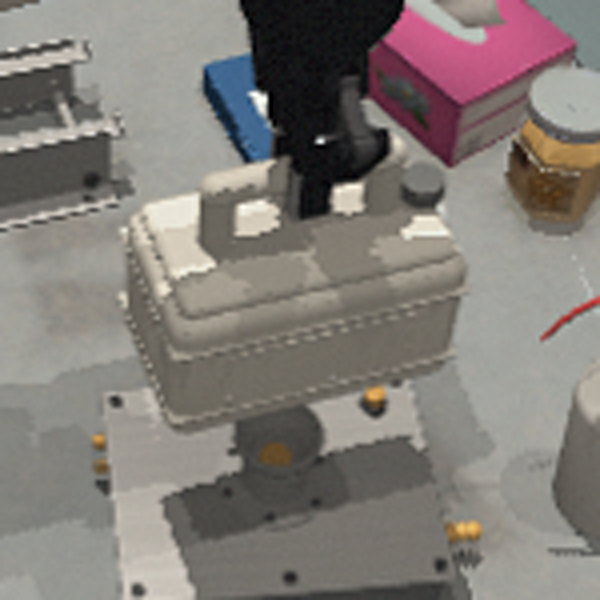

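The can hangs upright above the port. Its spigot is hidden behind the body, and the funnel and brass head are at about px (319,259). I'll descend gently and watch the forces.

Emit:
{"api": "pendant", "payload": {"rows": [[0, 0, 0, 0, 0, 0.008, 0], [0, 0, 0, 0, 0, 0.01, 0], [0, 0, 0, 0, 0, 0.01, 0], [0, 0, 0, 0, 0, 0.007, 0], [0, 0, 0, 0, 0, 0.004, 0], [0, 0, 0, 0, 0, 0.003, 0], [0, 0, 0, 0, 0, 0.003, 0], [0, 0, 0, 0, 0, 0, 0], [0, 0, 0, 0, 0, 0, 0]]}}

```text
clock: 7.98
ee_pos: [0.6061, -0.0084, 0.2535]
tcp_rot: [-3.142, 0.0, 3.033]
contact_force: [0.4, 0.4, -2.8]
opening: 0.017
grip_force: 59.0
```

Emit:
{"api": "pendant", "payload": {"rows": [[0, 0, 0, 0, 0, 0.003, 0], [0, 0, 0, 0, 0, 0.003, 0], [0, 0, 0, 0, 0, 0.003, 0], [0, 0, 0, 0, 0, 0.002, 0], [0, 0, 0, 0, 0, 0.002, 0], [0, 0, 0, 0, 0, 0.001, 0], [0, 0, 0, 0, 0, 0, 0], [0, 0, 0, 0, 0, 0, 0], [0, 0, 0, 0, 0, 0, 0]]}}

```text
clock: 8.73
ee_pos: [0.6061, -0.0083, 0.2395]
tcp_rot: [-3.142, 0.0, 3.033]
contact_force: [-0.2, -0.1, -3.5]
opening: 0.0171
grip_force: 59.0
```

```bash
python3 -c "
from h import *;s=ctrl.sense();print(s['ee_pos'],s['moment'])"
```

```text
[ 0.60607995 -0.00832266  0.23945538] [-0.01312001  0.00510582  0.0051594 ]
```

Clean entry: the nose is about 18 mm below the rim with no side force. Next, slowly onto the valve.

Emit:
{"api": "pendant", "payload": {"rows": [[0, 0, 0, 0, 0, 0.001, 0], [0, 0, 0, 0, 0, 0.0015, 0], [0, 0, 0, 0, 0, 0.0015, 0], [0, 0, 0, 0, 0, 0.001, 0], [0, 0, 0, 0, 0, 0.001, 0], [0, 0, 0, 0, 0, 0.001, 0], [0, 0, 0, 0, 0, 0, 0], [0, 0, 0, 0, 0, 0, 0], [0, 0, 0, 0, 0, 0, 0]]}}

```text
clock: 9.48
ee_pos: [0.6062, -0.0084, 0.2329]
tcp_rot: [-3.141, 0.001, 3.033]
contact_force: [-1.5, 0.1, 3.5]
opening: 0.0168
grip_force: 60.0
```

Emit:
{"api": "pendant", "payload": {"rows": [[0, 0, 0, 0, 0, 0.001, 0], [0, 0, 0, 0, 0, 0.001, 0], [0, 0, 0, 0, 0, 0.001, 0], [0, 0, 0, 0, 0, 0.001, 0], [0, 0, 0, 0, 0, 0.001, 0], [0, 0, 0, 0, 0, 0, 0], [0, 0, 0, 0, 0, 0, 0]]}}

```text
clock: 10.07
ee_pos: [0.6064, -0.0084, 0.2279]
tcp_rot: [-3.141, 0.001, 3.033]
contact_force: [-0.3, 0.4, 7.0]
opening: 0.0174
grip_force: 60.4
```

```bash
python3 -c "
from h import *;s=ctrl.sense();print(s['ee_pos'],s['moment'])"
```

```text
[ 0.60636102 -0.00838333  0.2278574 ] [ 0.0576951   0.19563606 -0.01622323]
```

Emit:
{"api": "pendant", "payload": {"rows": [[0, 0, 0, 0, 0, 0.001, 0], [0, 0, 0, 0, 0, 0.001, 0], [0, 0, 0, 0, 0, 0.001, 0], [0, 0, 0, 0, 0, 0, 0], [0, 0, 0, 0, 0, 0, 0]]}}

```text
clock: 10.48
ee_pos: [0.6065, -0.0084, 0.2252]
tcp_rot: [-3.141, 0.002, 3.033]
contact_force: [-0.8, -0.3, 8.1]
opening: 0.0168
grip_force: 60.5
```

Emit:
{"api": "pendant", "payload": {"rows": [[0, 0, 0, 0, 0, 0.0007, 0], [0, 0, 0, 0, 0, 0.0007, 0], [0, 0, 0, 0, 0, 0.0007, 0], [0, 0, 0, 0, 0, 0, 0], [0, 0, 0, 0, 0, 0, 0]]}}

```text
clock: 10.9
ee_pos: [0.6066, -0.0084, 0.2235]
tcp_rot: [-3.141, 0.002, 3.033]
contact_force: [0.5, 0.8, 9.7]
opening: 0.0169
grip_force: 60.7
```

```bash
python3 -c "
from h import *;s=ctrl.sense();print(s['ee_pos'],s['tcp_rot'],s['moment'])"
```

```text
[ 0.60657754 -0.00840147  0.22350426] [-3.14138376e+00  2.33583219e-03  3.03282290e+00] [0.05360376 0.27604368 0.02128443]
```

Emit:
{"api": "pendant", "payload": {"rows": [[0, 0, 0, 0, 0, 0.0007, 0], [0, 0, 0, 0, 0, 0.0007, 0], [0, 0, 0, 0, 0, 0, 0], [0, 0, 0, 0, 0, 0, 0]]}}

```text
clock: 11.23
ee_pos: [0.6068, -0.0084, 0.2235]
tcp_rot: [-3.141, 0.004, 3.033]
contact_force: [-3.4, 0.2, 15.2]
opening: 0.0173
grip_force: 61.6
```

Emit:
{"api": "pendant", "payload": {"rows": [[0, 0, 0, 0, 0, 0.0007, 0], [0, 0, 0, 0, 0, 0.0007, 0], [0, 0, 0, 0, 0, 0, 0], [0, 0, 0, 0, 0, 0, 0]]}}

```text
clock: 11.57
ee_pos: [0.607, -0.0084, 0.2235]
tcp_rot: [-3.141, 0.005, 3.033]
contact_force: [-5.2, 0.3, 21.8]
opening: 0.0172
grip_force: 62.4
```

Run:
```python
from h import *
s=ctrl.sense();print(s['ee_pos'],s['tcp_rot'],s['moment'])
c=viewer.camera("scene");x,y=250,150
import pickle;pickle.dump((s,c),open("w5.pkl","wb"))
cv2.imwrite("pics/s5.png",cv2.resize(c["img"][y:y+150,x:x+150,::-1],None,fx=4,fy=4,interpolation=cv2.INTER_CUBIC))
```

```text
[ 0.60696892 -0.00844341  0.22346917] [-3.14099779  0.00537622  3.03298427] [0.21272623 1.04816411 0.03701642]
```

View pics/s5.png

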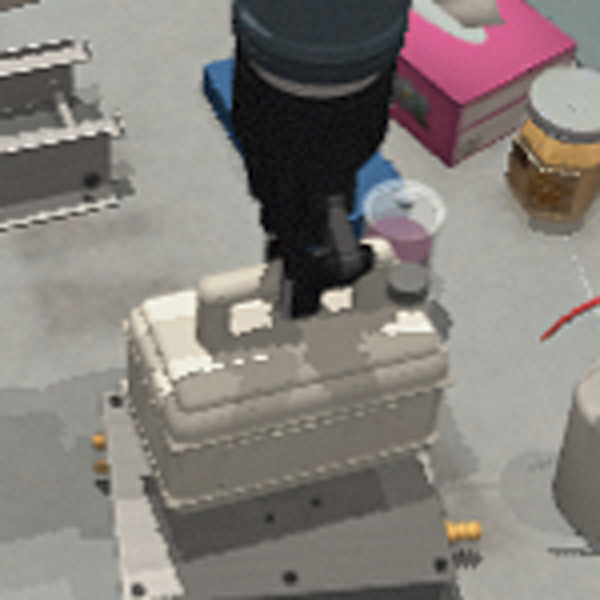

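The can sits level on the port. The stop was met at z = 0.2235 (0.2234 predicted), with about 22 N of push. I'll check that the hold is steady, then hand in.

Emit:
{"api": "pendant", "payload": {"rows": [[0, 0, 0, 0, 0, 0, 0], [0, 0, 0, 0, 0, 0, 0], [0, 0, 0, 0, 0, 0, 0], [0, 0, 0, 0, 0, 0, 0], [0, 0, 0, 0, 0, 0, 0], [0, 0, 0, 0, 0, 0, 0]]}}

```text
clock: 12.12
ee_pos: [0.6069, -0.0085, 0.2234]
tcp_rot: [-3.141, 0.005, 3.033]
contact_force: [-4.5, 1.8, 21.9]
opening: 0.0167
grip_force: 62.4
```

```bash
python3 -c "
from workcell import ctrl, viewer;print(ctrl.sign_off())"
```

```text
the job is handed in; nothing more can be done
None
```

The can is seated upright on the filler port, its collar hard on the rim, still gripped by the handle and held down with about 22 N; I saw nothing else disturbed, and handed the job in at 12.1 s (no verdict was returned).

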